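# Scrap the worn pedal, then hold the sprung case lid at its pointer

### The arm

A 6-joint arm with a two-finger parallel gripper is mounted at the origin on the work surface. World frame = base frame: x ahead of the robot, y to its left, z up, the work surface at z = 0. Lengths are in m, angles in rad, forces in N, time in s.
With the tool pointing down it reaches from about 0.275 to 0.75 m from the base axis. Payload 10.2 kg.
Tool frame: the origin (TCP) lies midway between the tips of the shut fingers; the grasp point (between the pads) lies 19 mm behind it (env.hold_point_z is the distance from the TCP to the grasp point, in m); z points along the fingers, y is the line along which they close (so a half turn about z gives the same grasp; the last joint's range is limited). The gripper opens to 85 mm and grips with 20 to 120 N. Pads are 22 mm wide; open, the fingers measure 114 mm over their backs; the gripper's body (76 mm by 85 mm) begins 54 mm behind the grasp point. The pads swing forward as they close: fully open they stand 13 mm farther back than shut.
Start: joints at [1.091, 0.313, 1.498, -0, 1.331, -0.223], TCP at [0.133, 0.508, 0.231] pointing down, gripper open.
Joint ranges: [-2.94, 2.94], [-0.97, 2.17], [0.19, 2.56], [-1.23, 4.37], [0.02, 3.11], [-2.88, 2.88]. Speed limits (rad/s): [2.39, 2.39, 3.01, 3.14, 3.14, 3.14].

### API

Orientations are given as a unit quaternion [x, y, z, w].
In Python, from bench import env, kinematics, monitor, eyes, job gives the robot as it stands. The module is installed in compiled form; this text tells all that it offers. Calls block until the motion is done:
- env.reach(position, orientation): joint-space move of the TCP to a pose.
- env.movel(position, velocity=0.15, frame=None, guard=None): straight line of the TCP; frame=None keeps the orientation; velocity is the mean speed in m/s. With guard (N) it stops when the force on the tool has changed by that much, and returns True; else False.
- env.set_joints(angles): joint-space move.
- env.release() and env.close_gripper(effort=None): open the fingers fully, or close them until they stop; effort is the grip in N (None keeps the last).
- env.hold(seconds).
- kinematics.ik(position, orientation): joint angles nearest the present ones, or None.
- monitor.sense(): the state.
- eyes.grab_frame(name): name is "scene" or "top" or "wrist"; returns a dict with "frame" (384x512x3 uint8, red, green, blue), "mtx" (3x3 intrinsics, pixels), "view" (4x4, takes a point from world to camera coordinates). Camera axes: x right, y down, z forward; pixel columns grow to the right and rows downward; lengths in m; the calibration is good to about 2 mm. The wrist camera is an equidistant fisheye: a pixel r from the principal point sees the ray r / f radians off the axis. A picture is of the moment at which its call begins. There is no depth.
A pose or a line that the arm cannot do raises env.MotionError and nothing moves.
- job.hand_in(): hands the job in; it is judged then, once.
The state is a dict: "clock": time; "joints": joint angles; "qvel": joint speeds; "joint_efforts": joint torques, N m; "position": TCP position; "ee_rot": TCP orientation; "contact_force": force on the tool from outside, world axes, zero at the start; "ft_torque": the same for the moment, N m; "finger_gap": opening from 0.0 (shut) to 1.0 (fully open); "gripper_force": force on a finger pad.
Only numpy, scipy, OpenCV 4.12 (cv2) and the standard library are available. Lean on these libraries where they do the work, as an engineer would, in place of code of your own. Each camera call takes 0.05 s, during which the arm holds its last target. There are 200 camera calls.

### The job

The worn bicycle pedal lying on the closed lid of the grey parts case is scrap: before opening the case, drop it into the plywood scrap box and let go of it. Then lift the case's sprung lid with the gripper until the lid lies in line with the brass pointer at its side, and finish while still holding it steady there, so that a workmate can reach in: do not let it go. Do not shift the pointer or the other things on the table.

Things in the scene. Friction and masses are not known exactly. Their poses are not given: they have to be found in the camera images.
- case: Fixed grey sheet-steel case, 220 (x) x 260 (y) x 90 mm high, open inside, covered by the lid. Origin: centre of its underside, on the table. Its x axis points from the handle side (front) to the hinge side, y along the hinge, z up. A thin steel quadrant arc of 115 mm radius about the hinge, with the brass pointer, stands beyond its +y side, 142 to 153 mm from the middle, and rises to about 110 mm above the lid.
- lid (a joint): Angle of the lid (rad): 0 closed (level), growing as its front edge rises; up to 1.4. A spring and its weight pull it shut with about 5 N at the handle when just opened and 7 to 8 N at 0.9 rad; let go, it snaps shut. The lid is a flat plate 220 x 260 x 8 mm, 0.4 kg; closed, its upper face is 98 mm above the table.
- lid_hinge (a point): Middle of the lid's hinge axis, which runs along the case's y axis 94 mm above the table, at the far (+x) edge of the case, in the mid-plane of the lid plate. Axes as the lid (those of the case when closed).
- lid_handle (a point): Centre of the steel bar handle on the lid: a round bar 12 mm thick and 120 mm long, parallel to the hinge, on a 12 mm post at each end; 200 mm from the hinge axis along the lid, towards the front, and 40 mm above the lid's mid-plane (30 mm clear gap under the bar). Axes as the lid: x along the plate towards the hinge, y along the bar, z out of the lid's upper face.
- pointer (a joint): Angle of the brass pointer above level (rad), about the same hinge axis: the lid is in line with the pointer when joint lid has this same value. It lies between 0.45 and 0.95, is stiff, and must not be moved.
- pointer_tip (a point): Free end of the brass pointer, a flat bar 10 mm wide that runs straight out from the hinge axis to 145 mm from it, beside the lid's +y edge, with a round thumb-nut 115 mm from the axis. Its x axis points along the pointer towards the hinge.
- pedal_mid (a point): Centre, half-way up (12 mm above what it lies on), of the worn bicycle pedal: black rectangular cage 90 (x) x 52 (y) x 24 (z) mm, 0.13 to 0.28 kg, with a 14 mm thick steel spindle stub that sticks out 28 mm at its +x end. It lies flat on the lid and can be gripped across its 52 mm width.
- scrap_box: Fixed open-topped plywood scrap box, 220 (x) x 180 (y) x 100 mm high outside, walls and floor 8 mm thick. Origin: centre of its underside, on the table.
- scrap_box_floor (a point): Centre of the scrap box's inner floor, 8 mm above the table.
- spray_bottle: Bystander: white spray bottle, 68 mm across, 180 mm high. Origin: centre of its foot.
- jar: Bystander: glass jar with a steel cap, 70 mm across, 90 mm high. Origin: centre of its foot.
- carton: Bystander: cardboard carton 100 x 140 x 90 mm. Origin: centre of its underside.
Mind the look-alikes: they are no part of the job. Of the things that look like the part that bears pedal_mid, the largest one is meant.

How it is judged:
On the way, in this order (a step that is already met when the one before it is completed fails the run):
1. the pedal lies in the scrap box, let go, with the lid still closed (x of pedal_mid in the frame of scrap_box between -0.1 and 0.1 m and y of pedal_mid in the frame of scrap_box between -0.08 and 0.08 m and z of pedal_mid in the frame of scrap_box below 0.085 m and contact force between the fingers and pedal below 0.1 N and linear speed of pedal below 0.05 m/s and value of joint lid below 0.1 rad), for 0.2 s.
2. the lid is held by the gripper in line with the pointer (angle between the x axis of lid_handle and the x axis of pointer_tip, either way round below 0.1 rad and contact force between the fingers and lid above 1.5 N), for 0.3 s.
At the end, for the whole second after the job is handed in: The gripper's fingers carry the lid (more than 1.5 N of contact), steady (below 0.15 rad/s) and within 0.1 rad (about 6 degrees) of the pointer; the pedal's centre lies inside the scrap box, below its rim, not touched by the fingers or the lid (all of step 2 and x of pedal_mid in the frame of scrap_box between -0.1 and 0.1 m and y of pedal_mid in the frame of scrap_box between -0.08 and 0.08 m and z of pedal_mid in the frame of scrap_box below 0.085 m and velocity of joint lid between -0.15 and 0.15 rad/s and contact force between the fingers and pedal below 0.1 N and contact force between pedal and lid below 0.1 N); the arm keeps its last pose, push and grip.
It fails at once if the lid is opened before the pedal is in the scrap box (value of joint lid above 0.12 rad and horizontal distance between pedal_mid and scrap_box_floor above 0.13 m).
It fails at once if the pointer is shifted by more than 15 mm at its tip (distance of pointer_tip from where it was at the start of the episode above 0.015 m).
It fails at once if another thing on the table is moved by more than 30 mm or knocked over (distance of any of spray_bottle, jar, carton from where it was at the start of the episode above 0.03 m or angle between any of spray_bottle, jar, carton's own z axis and vertical above 0.5 rad).
It also fails if it takes over 59 s, if anything falls off the work surface, if the arm or the gripper's body presses on something with over 40 N, if the wrist force passes 120 N, or if a joint passes its speed limit or range.

## Working session

There is one attempt and no reset: what is moved stays moved. The work goes in short steps, each a Python script; the robot and the scene stay as the last script left them, time stands still between calls to the robot, and variables do not carry over. Pictures are saved under pics/ and viewed, at most 10 in all, crops included, and the job is handed in when it is done.

```bash
mkdir -p pics
cat > h.py <<'E'
import numpy as np, cv2
from scipy.spatial.transform import Rotation as R
from bench import env, kinematics, monitor, eyes, job
def ray(f,uv):
    K,V=f["mtx"],f["view"]; d=np.linalg.inv(K)@[uv[0],uv[1],1]
    Rm=V[:3,:3]; o=-Rm.T@V[:3,3]; return o,Rm.T@d
def atz(f,uv,z):
    o,d=ray(f,uv); return o+d*(z-o[2])/d[2]
def proj(f,p):
    c=f["view"][:3,:3]@np.array(p)+f["view"][:3,3]; q=f["mtx"]@c; return q[:2]/q[2]
E
python3 - <<'E'
from h import *
for n in("scene","top"):
    f=eyes.grab_frame(n); np.savez("pics/%s0.npz"%n,**f)
    cv2.imwrite("pics/%s0.png"%n,cv2.resize(f["frame"][:,:,::-1],(800,600),interpolation=cv2.INTER_CUBIC))
    print(n,f["mtx"].round(1).tolist(),(-f["view"][:3,:3].T@f["view"][:3,3]).round(3))
s=monitor.sense();print(s["clock"],s["ee_rot"],env.hold_point_z)
E
```

```text
scene [[433.9, 0.0, 257.0], [0.0, 433.9, 189.0], [0.0, 0.0, 1.0]] [ 1.352 -1.015  1.009]
top [[475.7, 0.0, 249.1], [0.0, 475.7, 190.3], [0.0, 0.0, 1.0]] [0.479 0.039 1.57 ]
0.1 [ 1.28055326e-01  9.91766851e-01 -5.53972705e-04 -1.97508176e-04] 0.0187
```

View pics/top0.png

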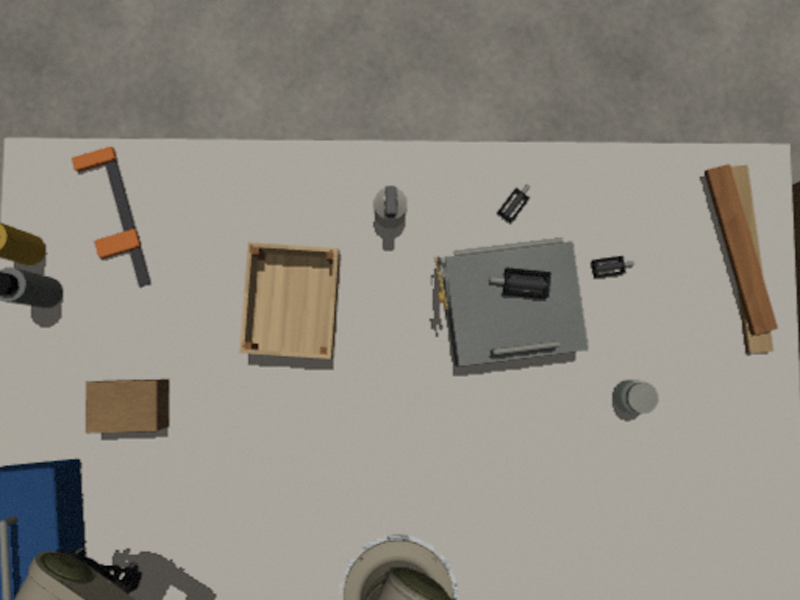

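View pics/scene0.png

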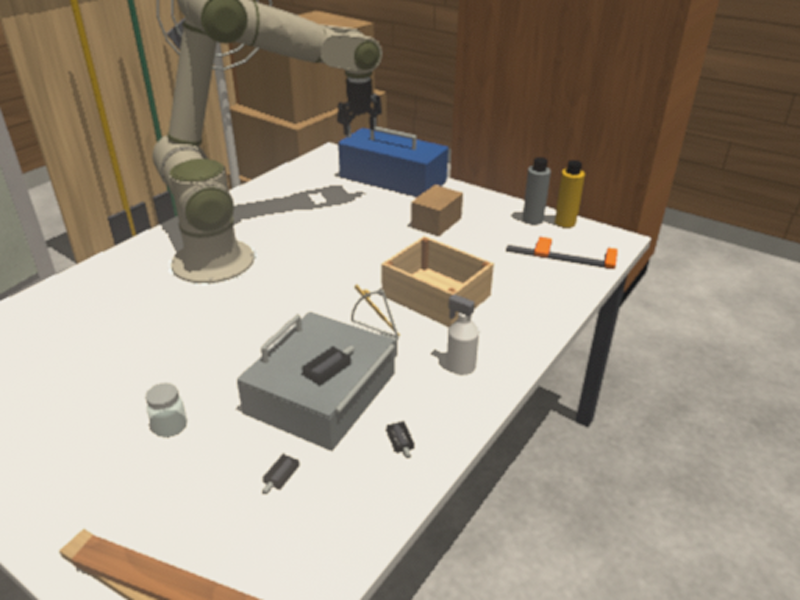

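Pedals: A on the lid, top view (526,284); B on the table (513,205); C on the table (608,267). A fits, because it lies on the lid and is the largest. The box is at (292,302), the handle at (525,350) and the brass pointer at (442,283). I'll take enlarged crops to confirm the pedal and measure.

Run:
```python
from h import *
a=np.load("pics/top0.npz")["frame"][145:245,270:385,::-1]
cv2.imwrite("pics/c1.png",cv2.resize(a,None,fx=6,fy=6,interpolation=cv2.INTER_CUBIC))
b=np.load("pics/scene0.npz")["frame"][175:275,150:265,::-1]
cv2.imwrite("pics/c2.png",cv2.resize(b,None,fx=6,fy=6,interpolation=cv2.INTER_CUBIC))
```

```text
(no output)
```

View pics/c1.png

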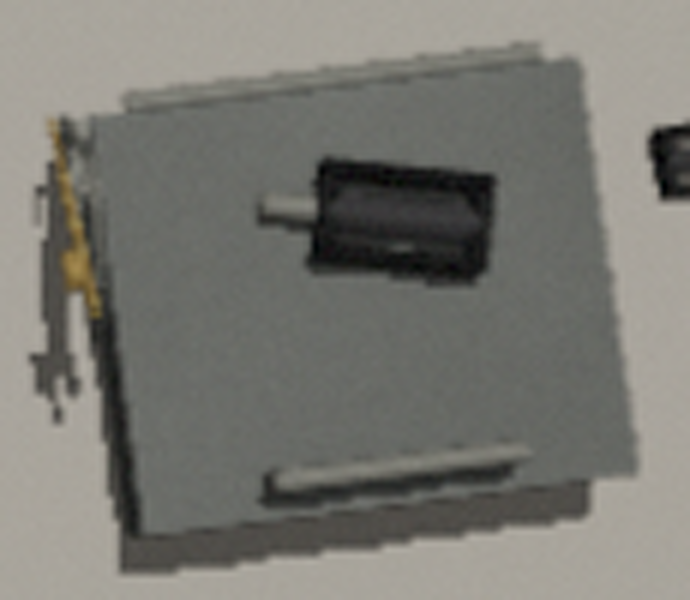

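View pics/c2.png

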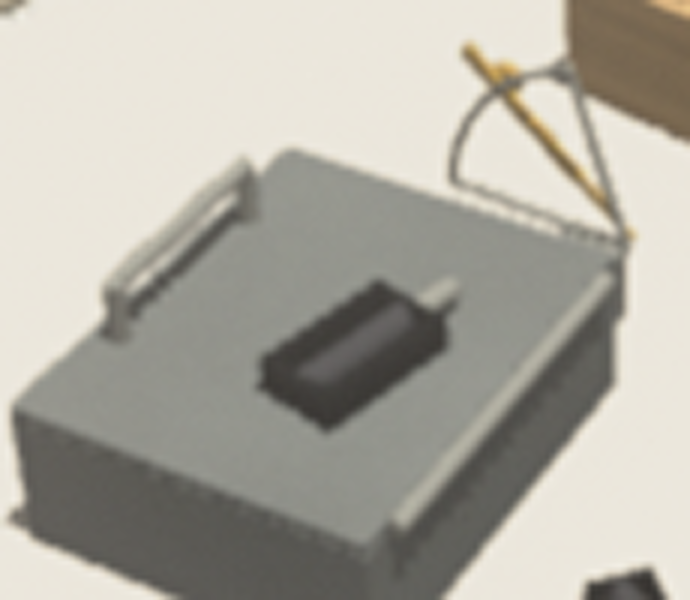

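The crop shows pedal A, with its cage at (325,158)-(487,283), its spindle to the left and the lid under it. It is clearly larger than the pedal at the right edge. In the scene crop the pointer tip is at (468,48) and its root at (630,238).

Run:
```python
from h import *
from scipy.optimize import least_squares
T=dict(np.load("pics/top0.npz"));S=dict(np.load("pics/scene0.npz"))
c1=lambda x,y:((x+.5)/6-.5+270,(y+.5)/6-.5+145)
c2=lambda x,y:((x+.5)/6-.5+150,(y+.5)/6-.5+175)
f8=lambda x,y:((x+.5)*.64-.5,(y+.5)*.64-.5)
def rect(pts,z,L,W,nm,dirn):
    P=np.array([atz(T,p,z)[:2] for p in pts])
    c=P.mean(0); (a,b),(w,h),ang=cv2.minAreaRect(P.astype(np.float32))
    e=[np.linalg.norm(P[i]-P[(i+1)%4]) for i in range(4)]
    v=P[dirn[0][0]]+P[dirn[0][1]]-P[dirn[1][0]]-P[dirn[1][1]]
    print(nm,c.round(4),"edges",np.round(e,3),"x-axis yaw",np.arctan2(v[1],v[0]).round(3)); return c,np.arctan2(v[1],v[0])
# corners: hinge-left, hinge-right, front-right, front-left
c,yaw=rect([c1(95,117),c1(582,62),c1(637,472),c1(140,535)],.098,0,0,"lid",((0,1),(2,3)))
rect([c1(325,158),c1(495,176),c1(487,283),c1(308,270)],.12,0,0,"pedal",((0,3),(1,2)))
rect([f8(250,243),f8(340,249),f8(332,358),f8(241,352)],.1,0,0,"box",((0,1),(2,3)))
for z in(.14,):
    h1,h2=atz(T,c1(275,481),z),atz(T,c1(528,453),z); print("handle",((h1+h2)/2).round(4),np.linalg.norm(h1-h2).round(3))
print("spindle tip",atz(T,c1(260,208),.11).round(4))
for n,p in(("bottle",f8(390,205)),("jar",f8(637,397)),):
    print(n,atz(T,p,.18 if n=="bottle" else .09).round(3))
print("carton",atz(T,f8(122,406),.09).round(3))
# refine: case x,y,yaw, pointer angle, from both views
def model(q):
    x,y,w,a,yp=q; Rz=R.from_euler('z',w).as_matrix(); W=lambda p:Rz@np.array(p)+[x,y,0]
    cs=[(.11,.13,.098),(.11,-.13,.098),(-.11,-.13,.098),(-.11,.13,.098)]
    pt=W((.11-.145*np.cos(a),yp,.094+.145*np.sin(a))); hn=W((-.09,0,.14))
    r=[proj(T,W(k)) for k in cs]+[proj(S,W(cs[i])) for i in(2,3)]+[proj(T,pt),proj(S,pt)]+[(proj(T,W((-.09,.06,.14)))+proj(T,W((-.09,-.06,.14))))/2]
    return np.array(r)
obs=np.array([c1(95,117),c1(582,62),c1(637,472),c1(140,535),c2(15,410),c2(288,150),c1(97,316),c2(468,48),c1(401.5,467)])
r=least_squares(lambda q:(model(q)-obs).ravel(),[c[0],c[1],yaw,.7,.147],loss="soft_l1")
print("fit",r.x.round(4)); print((model(r.x)-obs).round(1).tolist())
```

```text
lid [ 0.5937 -0.2329] edges [0.257 0.215 0.259 0.218] x-axis yaw 0.11
pedal [ 0.6298 -0.2498] edges [0.088 0.055 0.092 0.058] x-axis yaw 1.487
box [0.597  0.2149] edges [0.18  0.217 0.179 0.217] x-axis yaw -0.062
handle [ 0.5042 -0.2433  0.14  ] 0.128
spindle tip [ 0.6375 -0.1776  0.11  ]
bottle [0.773 0.02  0.18 ]
jar [ 0.409 -0.473  0.09 ]
carton [0.388 0.544 0.09 ]
fit [ 0.5945 -0.2327  0.1234  0.7252  0.149 ]
[[-1.1, -0.5], [-0.1, -1.0], [0.6, 0.5], [0.3, 0.0], [-2.0, -1.1], [0.1, -1.2], [-0.5, -0.7], [-1.2, 0.1], [0.2, -0.3]]
```

```bash
cat >> h.py <<'E'
CX,CY,W,PA=.5945,-.2327,.1234,.7252
down=lambda psi:(R.from_euler('z',psi)*R.from_euler('x',np.pi)).as_quat()
def lidpose(a,f,sgn=1,back=0.):
    p=np.array([.11-.2*np.cos(a)+.04*np.sin(a),0,.094+.2*np.sin(a)+.04*np.cos(a)])
    Rt=R.from_euler('z',W)*R.from_euler('y',f*a)*R.from_euler('z',sgn*np.pi/2)*R.from_euler('x',np.pi)
    return R.from_euler('z',W).apply(p)+[CX,CY,0]+Rt.apply([0,0,env.hold_point_z-back]),Rt.as_quat()
def st(*k):
    s=monitor.sense(); print(round(s["clock"],2),np.round(s["position"],4),"gap",round(s["finger_gap"],3),"gf",np.round(s["gripper_force"],1),"F",np.round(s["contact_force"],1),*k)
    return s
E
python3 - <<'E'
from h import *
p=[.631,-.250]
for psi in(1.487,1.487-np.pi):
    print(psi,[np.round(q,2).tolist() if (q:=kinematics.ik([*p,z],down(psi))) is not None else None for z in(.101,.32)])
for s in(1,-1):
    for f in(0,.5,1): 
        print(s,f,[np.round(q,2).tolist() if (q:=kinematics.ik(*lidpose(a,f,s))) is not None else None for a in(0,.75)])
E
```

```text
1.487 [[-0.55, 0.76, 1.13, 0.0, 1.25, -0.47], [-0.55, 0.66, 0.74, 0.0, 1.74, -0.47]]
-1.654592653589793 [[-0.55, 0.76, 1.13, -0.0, 1.25, 2.68], [-0.55, 0.66, 0.74, -0.0, 1.74, 2.68]]
1 0 [[-0.66, 0.5, 1.54, 0.0, 1.1, -0.78], [-0.57, 0.55, 1.13, 0.0, 1.47, -0.69]]
1 0.5 [[-0.66, 0.5, 1.54, 0.0, 1.1, -0.78], [-0.49, 0.75, 0.82, -0.22, 1.87, -0.64]]
1 1 [[-0.66, 0.5, 1.54, 0.0, 1.1, -0.78], [-0.43, 0.99, 0.5, -0.48, 2.26, -0.74]]
-1 0 [[-0.66, 0.5, 1.54, -0.0, 1.1, 2.36], [-0.57, 0.55, 1.13, -0.0, 1.47, 2.45]]
-1 0.5 [[-0.66, 0.5, 1.54, -0.0, 1.1, 2.36], [-0.49, 0.75, 0.82, -0.22, 1.87, 2.5]]
-1 1 [[-0.66, 0.5, 1.54, -0.0, 1.1, 2.36], [-0.43, 0.99, 0.5, -0.48, 2.26, 2.4]]
```

All are reachable, so I'll use sgn=+1 and psi=1.487. Picking the pedal now.

Run:
```python
from h import *
q=down(1.487)
env.reach([.631,-.25,.32],q); st()
env.movel([.631,-.25,.16],.2)
print("guard",env.movel([.631,-.25,.102],.08,guard=8)); st()
env.close_gripper(50); st()
env.movel([.631,-.25,.32],.2); s=st()
for n in("scene",):
    f=eyes.grab_frame(n); cv2.imwrite("pics/c3.png",f["frame"][:,:,::-1])
```

```text
3.28 [ 0.6312 -0.2492  0.3201] gap 1.001 gf 0.0 F [-0.1 -0.9 -0.8]
guard False
5.11 [ 0.6313 -0.2502  0.1026] gap 1.003 gf 0.0 F [ 0.3  0.  -0.5]
5.52 [ 0.6314 -0.2502  0.1029] gap 0.599 gf 52.5 F [-0.6  0.3  5. ]
6.76 [ 0.6308 -0.2499  0.3186] gap 0.594 gf 52.3 F [ 1.1  0.2 -1.4]
```

View pics/c3.png

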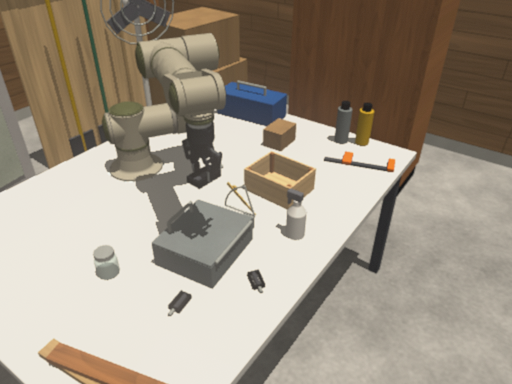

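The picture shows the pedal held at (203,172) and the lid empty at (205,238). Next I'll carry it to the box.

Run:
```python
from h import *
b=[.597,.203]; q=down(1.487)
env.reach([*b,.32],q); st()
env.movel([*b,.15],.2)
print("guard",env.movel([*b,.035],.1,guard=12)); st()
env.release(); st()
env.movel([*b,.30],.2); st()
f=eyes.grab_frame("wrist"); cv2.imwrite("pics/w1.png",f["frame"][:,:,::-1])
```

```text
8.47 [0.5975 0.2019 0.3199] gap 0.596 gf 52.3 F [-0.6  0.7 -2.2]
guard False
10.78 [0.5974 0.2031 0.0357] gap 0.595 gf 52.3 F [ 0.2  0.3 -1.4]
11.22 [0.5971 0.203  0.0351] gap 1.004 gf 0.0 F [-0.6  0.7 -0.6]
12.69 [0.5967 0.203  0.299 ] gap 0.999 gf 0.0 F [ 0.6 -0.3  0.5]
```

View pics/w1.png

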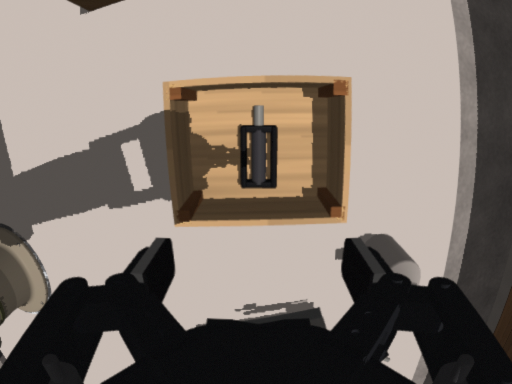

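The wrist view shows the pedal flat in the box at (258,155). Next is the handle.

Run:
```python
from h import *
p,q=lidpose(0,.5)
env.reach(p+[0,0,.17],q); st()
print("guard",env.movel(p+[0,0,.002],.12,guard=8)); st()
env.close_gripper(80); st()
for a in(.06,.12):
    p,q=lidpose(a,.5); env.movel(p,.06,frame=q); st(a)
f=eyes.grab_frame("scene"); a=f["frame"][120:270,130:330,::-1]
cv2.imwrite("pics/c4.png",cv2.resize(a,(800,600),interpolation=cv2.INTER_CUBIC))
```

```text
14.42 [ 0.5056 -0.2431  0.2853] gap 1.001 gf 0.0 F [-0.4  1.3 -0.1]
guard False
15.97 [ 0.5055 -0.244   0.1179] gap 0.998 gf 0.0 F [0.6 0.3 0.3]
16.66 [ 0.5063 -0.2437  0.1176] gap 0.109 gf 78.0 F [ 6.   1.2 -0.5]
16.98 [ 0.5077 -0.2434  0.1265] gap 0.107 gf 78.2 F [ 6.  -0.9 -7.3] 0.06
17.32 [ 0.5103 -0.2431  0.138 ] gap 0.11 gf 78.2 F [ 5.3 -1.9 -8.6] 0.12
```

View pics/c4.png

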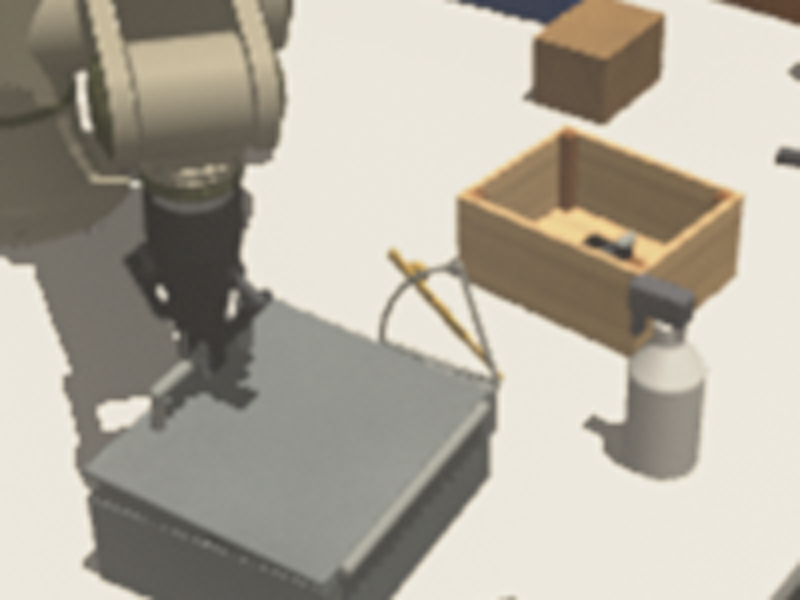

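The lid has cracked open at (90,480), with the gripper holding the bar. I'll lift on to the pointer angle.

Run:
```python
from h import *
for a in np.append(np.arange(.2,.7,.1),PA):
    p,q=lidpose(a,.5); env.movel(p,.08,frame=q); s=st(round(a,2))
    if np.linalg.norm(s["contact_force"])>50: break
env.hold(.3); s=st()
pt=np.array(s["position"])-R.from_quat(s["ee_rot"]).apply([0,0,env.hold_point_z])
d=R.from_euler('z',-W).apply(pt-[CX,CY,0])-[.11,0,.094]
print("lid angle est",np.arctan2(d[2],-d[0])-np.arctan2(.04,.2),"radius",np.hypot(d[0],d[2]))
f=eyes.grab_frame("scene"); np.savez("pics/s5.npz",**f); a=f["frame"][130:250,140:300,::-1]
cv2.imwrite("pics/c5.png",cv2.resize(a,(800,600),interpolation=cv2.INTER_CUBIC))
```

```text
17.73 [ 0.5148 -0.2425  0.153 ] gap 0.112 gf 78.1 F [  5.1  -3.2 -11. ] 0.2
18.12 [ 0.5225 -0.2415  0.1721] gap 0.105 gf 77.9 F [-1.4 -0.5 -5.8] 0.3
18.52 [ 0.5316 -0.2403  0.1897] gap 0.106 gf 78.2 F [-5.3 -0.5 -5.7] 0.4
18.93 [ 0.5424 -0.2389  0.2061] gap 0.111 gf 78.3 F [-9.5  0.9 -3.9] 0.5
19.32 [ 0.5554 -0.2372  0.2224] gap 0.105 gf 78.0 F [-11.4   3.    2.3] 0.6
19.78 [ 0.5732 -0.2349  0.2398] gap 0.107 gf 78.3 F [-14.8   4.3   3.3] 0.73
20.08 [ 0.573  -0.2349  0.2397] gap 0.109 gf 78.3 F [-13.9   3.8   2.9]
lid angle est 0.7198780747872335 radius 0.20547464238198865
```

View pics/c5.png

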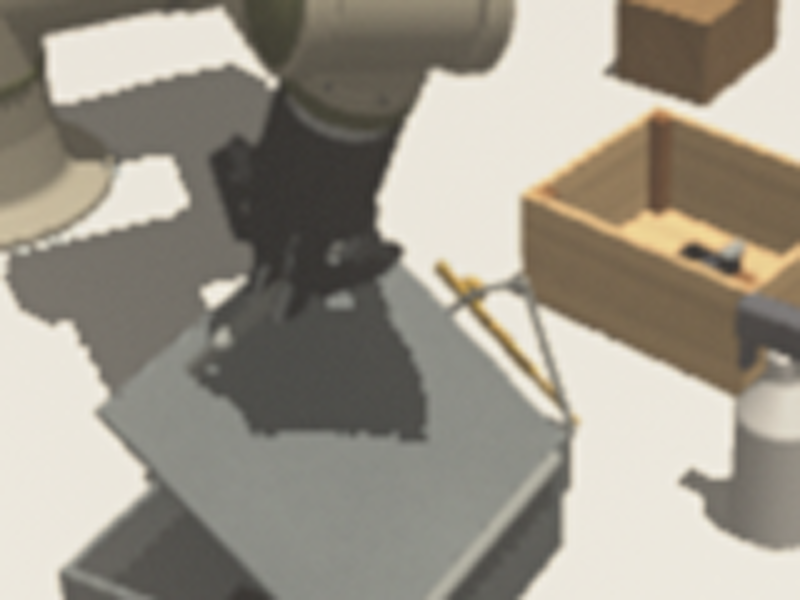

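The lid edge runs (565,425)→(400,265) and the pointer (575,420)→(440,265), so they look slightly out of line. I'll compute both angles from this same picture.

Run:
```python
from h import *
S=dict(np.load("pics/s5.npz")); c=lambda x,y:np.array(((x+.5)/5-.5+140,(y+.5)/5-.5+130))
Wd=lambda p:R.from_euler('z',W).apply(p)+[CX,CY,0]
def pl(r,y,a,n=0): return Wd([.11-r*np.cos(a)+n*np.sin(a),y,.094+r*np.sin(a)+n*np.cos(a)])
def ang(u,v): d=np.subtract(u,v); return np.arctan2(d[1],d[0])
print("edge dir obs lid %.3f ptr %.3f"%(ang(c(400,265),c(560,420)),ang(c(440,265),c(573,420))))
for a in(.6,.65,.7,.75,.8,.85,.9):
    l=[proj(S,pl(r,.13,a,.004)) for r in(.01,.22)]; p=[proj(S,pl(r,.1475,a)) for r in(0,.145)]; k=proj(S,pl(.22,-.13,a,.004))
    cc=lambda q:((q-[140,130]+.5)*5-.5).round(0).tolist()
    print(a,"lid dir %.3f ptr dir %.3f"%(ang(l[1],l[0]),ang(p[1],p[0])),"corner-y",cc(k),"root",cc(p[0]),"tip",cc(p[1]),"nut",cc(proj(S,pl(.115,.1475,a))),"+ycorner",cc(l[1]))
fr=S["frame"].astype(int); m=(fr[...,0]-fr[...,2]>70); m[:180]=0;m[:,:220]=0;m[:,256:]=0;m[215:]=0
ys,xs=np.nonzero(m); l=cv2.fitLine(np.c_[xs,ys].astype(np.float32),cv2.DIST_HUBER,0,.01,.01).ravel(); print("brass",len(xs),xs.min(),xs.max(),ys.min(),ys.max(),np.arctan2(-abs(l[1]),-abs(l[0])))
```

```text
edge dir obs lid -2.372 ptr -2.280
0.6 lid dir -2.382 ptr dir -2.382 corner-y [79.0, 424.0] root [575.0, 427.0] tip [420.0, 280.0] nut [452.0, 310.0] +ycorner [327.0, 212.0]
0.65 lid dir -2.348 ptr dir -2.348 corner-y [86.0, 416.0] root [575.0, 427.0] tip [425.0, 274.0] nut [456.0, 306.0] +ycorner [335.0, 204.0]
0.7 lid dir -2.313 ptr dir -2.313 corner-y [94.0, 408.0] root [575.0, 427.0] tip [430.0, 269.0] nut [460.0, 302.0] +ycorner [343.0, 196.0]
0.75 lid dir -2.278 ptr dir -2.278 corner-y [102.0, 400.0] root [575.0, 427.0] tip [436.0, 264.0] nut [465.0, 298.0] +ycorner [352.0, 188.0]
0.8 lid dir -2.243 ptr dir -2.242 corner-y [112.0, 394.0] root [575.0, 427.0] tip [442.0, 260.0] nut [470.0, 295.0] +ycorner [361.0, 181.0]
0.85 lid dir -2.207 ptr dir -2.206 corner-y [122.0, 388.0] root [575.0, 427.0] tip [449.0, 256.0] nut [475.0, 292.0] +ycorner [371.0, 175.0]
0.9 lid dir -2.171 ptr dir -2.169 corner-y [132.0, 382.0] root [575.0, 427.0] tip [456.0, 252.0] nut [481.0, 289.0] +ycorner [382.0, 169.0]
brass 33 228 249 183 207 -2.2741134
```

Run:
```python
from h import *
S=dict(np.load("pics/s5.npz")); g=S["frame"].astype(float).mean(2)
Wd=lambda p:R.from_euler('z',W).apply(p)+[CX,CY,0]
def pl(r,y,a,n=0): return Wd([.11-r*np.cos(a)+n*np.sin(a),y,.094+r*np.sin(a)+n*np.cos(a)])
# for each candidate angle: signed image residual of bright/grey transition near predicted +y edge
def edge(xs_of_row,rows):
    out=[]
    for v in rows:
        x0=xs_of_row(v); x=np.arange(int(x0)-9,int(x0)+10); s=g[v,x]; k=np.where((s[:-1]<175)&(s[1:]>=175))[0]
        if len(k): k=k[0]; out.append((x[k]+(175-s[k])/(s[k+1]-s[k]),v))
    return np.array(out,np.float32)
e=edge(lambda v:219+(v-183)*1.0,range(184,211)); print(e.round(1).tolist())
l=cv2.fitLine(e,cv2.DIST_HUBER,0,.01,.01).ravel(); print("edge dir",np.arctan2(-abs(l[1]),-abs(l[0])))
```

```text
[[221.5, 184.0], [222.5, 185.0], [223.60000610351562, 186.0], [224.6999969482422, 187.0], [225.60000610351562, 188.0], [226.3000030517578, 189.0], [227.39999389648438, 190.0], [235.8000030517578, 191.0], [230.8000030517578, 192.0], [230.3000030517578, 193.0], [230.6999969482422, 194.0], [231.5, 195.0], [232.5, 196.0], [233.5, 197.0], [234.5, 198.0], [235.60000610351562, 199.0], [236.60000610351562, 200.0], [237.6999969482422, 201.0], [238.60000610351562, 202.0], [239.39999389648438, 203.0], [240.39999389648438, 204.0], [241.1999969482422, 205.0], [241.6999969482422, 206.0], [242.6999969482422, 207.0], [243.60000610351562, 208.0], [244.5, 209.0], [245.5, 210.0]]
edge dir -2.3102665
```

From the picture, the lid is at about 0.70 rad (edge fit) and the pointer at about 0.75. That is within tolerance, but I'll raise it 0.04 to centre it, then check again and hand in.

Run:
```python
from h import *
p,q=lidpose(PA+.045,.5); env.movel(p,.06,frame=q); env.hold(.6); st()
f=eyes.grab_frame("scene"); g=f["frame"].astype(float).mean(2); out=[]
for v in [*range(182,190),*range(196,211)]:
    x0=int(219+(v-183)); x=np.arange(x0-9,x0+10); s=g[v,x]; k=np.where((s[:-1]<175)&(s[1:]>=175))[0]
    if len(k): k=k[0]; out.append((x[k]+(175-s[k])/(s[k+1]-s[k]),v))
l=cv2.fitLine(np.array(out,np.float32),cv2.DIST_HUBER,0,.01,.01).ravel(); print("edge dir",np.arctan2(-abs(l[1]),-abs(l[0])))
cv2.imwrite("pics/c6.png",cv2.resize(f["frame"][130:250,140:300,::-1],(800,600),interpolation=cv2.INTER_CUBIC))
```

```text
21.03 [ 0.5799 -0.234   0.2454] gap 0.108 gf 78.4 F [-14.6   4.4   3.3]
edge dir -2.285678
```

View pics/c6.png

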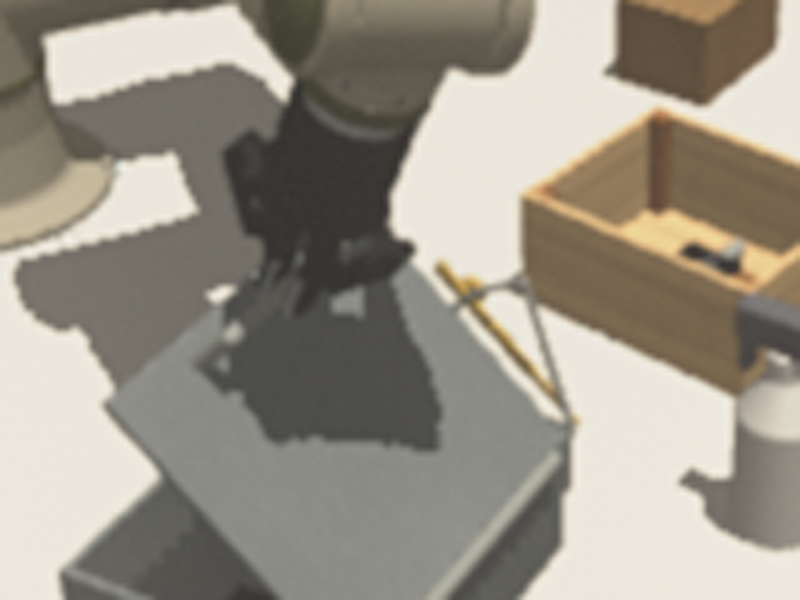

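The lid edge (direction -2.286) now runs parallel to the pointer (about -2.277), within about 0.015 rad. The pointer tip is still at (440,265) and the pedal is in the box at (712,258). Handing in.

```bash
python3 -c "
from h import *
print(job.hand_in())"
```

```text
the job is handed in; nothing more can be done
None
```

I dropped the pedal in the scrap box and lifted the lid to within about 0.015 rad of the brass pointer by my last image measurement; I handed the job in with the gripper still holding it there, and no verdict was returned.

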